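# Line up the microscope objectives by length on the parking rail

## Robot

A 6-joint arm with a two-finger parallel gripper is mounted at the origin on the work surface. World frame = base frame: x ahead of the robot, y to its left, z up, the work surface at z = 0. Lengths are in m, angles in rad, forces in N, time in s.
With the tool pointing down it reaches from about 0.4 to 0.825 m from the base axis. Payload 7 kg.
Tool frame: the origin (TCP) lies at the centre of the arm's flange, where the gripper is bolted on; the fingertips stand 178 mm ahead of it and the grasp point (between the pads) lies arm.tcp_to_grasp ahead of it (arm.tcp_to_grasp is the distance from the TCP to the grasp point, in m); z points along the fingers, y is the direction in which the jaws open and shut (so a half turn about z gives the same grasp; the last joint's range is limited). The gripper opens to 88 mm and grips with 3 to 60 N. Pads are 19 mm wide; open, the fingers measure 130 mm over their backs; the gripper's body (78 mm by 193 mm) begins 47 mm behind the grasp point.
Start: joints at [-0.841, 0.359, 0.012, 0, -1.224, -0.288], TCP at [0.289, -0.61, 0.405] pointing down, gripper open.
Joint ranges: [-3.07, 3.07], [-1.43, 2.12], [-1.02, 1.25], [-3.03, 1.67], [-3.05, -0], [-3.03, 3.03]. Speed limits (rad/s): [2.39, 2.39, 3.01, 3.14, 3.14, 3.14].

## Interface

Orientations are given as [roll, pitch, yaw] about the fixed x, y, z axes, in that order (R = Rz(yaw) Ry(pitch) Rx(roll)).
In Python, from station import arm gives the robot as it stands.
- The arm moves only by the tool move_arm, never from a script. Its argument "deltas" is a list of rows, each a list of 6 numbers: the shift along the world's x, y, z in mm, then the turn, a rotation vector about the world's x, y, z in degrees. In form: [[tx, ty, tz, ax, ay, az], ...]. A call has exactly 5 rows; each row shifts and turns the commanded pose from where the row before left it; what a row does not reach is not made up. A row lasts 1/12 s, in which the tool goes at most 41.7 mm and 7.16 degrees, less where a joint would pass 70% of its speed; a pose out of reach is approached as far as the arm can. A call with a gripper value outside its range is refused whole. "claw" is the closure in counts, from 0 (fully open) to 255 (shut), set as the call begins (left out, the last holds). The fingers move at their own pace and stop on an object; "squeeze" is the grip in N (left out, the last holds). Time passes only in rows, so rows that do not move let the fingers close, or fill a call up. It gives the time, the measured TCP pose, the force and the opening at its end, in the units of the state.
- arm.get_state(): the state, without advancing time (a new reading comes with each control period).
- arm.grab_frame(name): name is "scene" or "top" or "wrist"; returns the picture (384x512x3 uint8, red, green, blue); there is no depth.
- arm.calibration(name): a dict with "intrinsics" (3x3 intrinsics, pixels), "T" (4x4, takes a point from camera to world coordinates); the wrist camera has in their place "mount" (4x4, takes a point from camera to tool coordinates, whose origin is the TCP and whose axes are the flange's). Camera axes: x right, y up, looking along -z (the intrinsics and any distortion apply to the point x, -y, -z); pixel columns grow to the right and rows downward; lengths in m; the calibration is good to about 2 mm. A picture is of the moment at which its call begins: read the wrist's pose just before it. calibration takes no time and is no camera call.
- arm.job_done(): hands the job in, once; it reports no verdict.
Trained networks look in the newest picture that a camera, given by its name, has taken for a name from the list of things; names that differ only in an ending like _2 or _b are one class to them, and where a whole thing is asked for, a point or a joint stands for the part that bears it (a point fixed in the world has none). Each returns a list of dicts, best first, with "score" (0 to 1); they miss things now and then, are a little off and sometimes report something else, mostly with a low value. They report only what shows in the picture. A call takes as long as a camera call.
- arm.spot_in(thing, camera): "xy" ([column, row] in pixels, amid what is visible of it).
- arm.masks_of(thing, camera): "pixels" (384x512 bool, what is visible of it) and "xy" ([column, row] in pixels, amid what is visible of it).
- arm.spot_point(thing, camera): "xy" ([column, row] in pixels: a listed point, or the origin of a listed thing).
The state is a dict: "t": time; "q": joint angles; "qd": joint speeds; "joint_efforts": joint torques, N m; "eef_pos": TCP position; "ee_rot": TCP orientation; "force": force on the tool from outside, world axes, zero at the start; "moment": the same for the moment, N m; "width": finger opening in m.
Only numpy, scipy, OpenCV 4.12 (cv2) and the standard library are available. Lean on these libraries where they do the work, as an engineer would, in place of code of your own. Each camera call takes 0.05 s, during which the arm holds its last target. There are 200 camera calls.

## Task

Park the probe station's four microscope objectives on the white rail, standing upright in the middle of the round black pads, one to a pad, in order of length: the longest on the pad next to the round thumbscrew knob, then ever shorter, the shortest next to the rectangular steel block at the other end. They are glass optics: set each one down rather than dropping it, tip none over, and let go of them all.

Things in the scene. Friction and masses are not known exactly. Their poses are not given: they have to be found in the camera images.
- objective_a: microscope objective, the longest of the four: a round steel barrel with a black sleeve, standing upright on its flat mounting end, nose with lens up. 69 mm tall; diameter 40 mm from 5 mm above its foot up to 48 mm, then tapering to a 22 mm nose; foot 36 mm across. Rigid, 120 to 220 g. Origin: centre of its underside, z up
- objective_b: microscope objective, second longest of the four: a round steel barrel with a black sleeve, standing upright on its flat mounting end, nose with lens up. 58 mm tall; diameter 35 mm from 5 mm above its foot up to 41 mm, then tapering to a 19 mm nose; foot 31 mm across. Rigid, 90 to 170 g. Origin: centre of its underside, z up
- objective_c: microscope objective, second shortest of the four: a round steel barrel with a black sleeve, standing upright on its flat mounting end, nose with lens up. 47 mm tall; diameter 30 mm from 5 mm above its foot up to 33 mm, then tapering to a 17 mm nose; foot 26 mm across. Rigid, 65 to 125 g. Origin: centre of its underside, z up
- objective_d: microscope objective, the shortest of the four: a round steel barrel with a black sleeve, standing upright on its flat mounting end, nose with lens up. 36 mm tall; diameter 25 mm from 5 mm above its foot up to 25 mm, then tapering to a 14 mm nose; foot 21 mm across. Rigid, 45 to 85 g. Origin: centre of its underside, z up
- pad_1: round black rubber pad, 60 mm across and 5 mm thick, fixed on the white rail; first along the rail's y axis, 85 mm from its neighbours. Origin: centre of its underside, 8 mm above the bench, so its top is 13 mm above the bench; y axis along the rail, x axis across it
- pad_2: round black rubber pad, 60 mm across and 5 mm thick, fixed on the white rail; second along the rail's y axis, 85 mm from its neighbours. Origin: centre of its underside, 8 mm above the bench, so its top is 13 mm above the bench; y axis along the rail, x axis across it
- pad_3: round black rubber pad, 60 mm across and 5 mm thick, fixed on the white rail; third along the rail's y axis, 85 mm from its neighbours. Origin: centre of its underside, 8 mm above the bench, so its top is 13 mm above the bench; y axis along the rail, x axis across it
- pad_4: round black rubber pad, 60 mm across and 5 mm thick, fixed on the white rail; fourth along the rail's y axis, 85 mm from its neighbours. Origin: centre of its underside, 8 mm above the bench, so its top is 13 mm above the bench; y axis along the rail, x axis across it
- end_knob: round knurled steel thumbscrew knob, 27 mm across, 27 mm tall, fixed on the rail at one of its two ends (which end varies), 64.5 mm from the centre of the nearest pad. Origin: centre of its underside, 8 mm above the bench
- end_block: rectangular dark steel block, 50 mm across the rail, 18 mm along it, 20 mm tall, fixed on the rail at the other end from the knob, 64.5 mm from the centre of the nearest pad. Origin: centre of its underside, 8 mm above the bench

How it is judged:
At the end, for the whole second after the job is handed in: Counted from the knob end, the pads carry the 69, 58, 47 and 36 mm objectives in that order, each within 12 mm of its pad's centre, resting on the pad, upright within 0.1 rad, at rest (below 0.02 m/s) and released (((horizontal distance between end_knob and pad_1 below 0.15 m and horizontal distance between objective_a and pad_1 below 0.012 m and z of objective_a in the frame of pad_1 between 0.002 and 0.009 m and horizontal distance between objective_b and pad_2 below 0.012 m and z of objective_b in the frame of pad_2 between 0.002 and 0.009 m and horizontal distance between objective_c and pad_3 below 0.012 m and z of objective_c in the frame of pad_3 between 0.002 and 0.009 m and horizontal distance between objective_d and pad_4 below 0.012 m and z of objective_d in the frame of pad_4 between 0.002 and 0.009 m) or (horizontal distance between end_knob and pad_4 below 0.15 m and horizontal distance between objective_a and pad_4 below 0.012 m and z of objective_a in the frame of pad_4 between 0.002 and 0.009 m and horizontal distance between objective_b and pad_3 below 0.012 m and z of objective_b in the frame of pad_3 between 0.002 and 0.009 m and horizontal distance between objective_c and pad_2 below 0.012 m and z of objective_c in the frame of pad_2 between 0.002 and 0.009 m and horizontal distance between objective_d and pad_1 below 0.012 m and z of objective_d in the frame of pad_1 between 0.002 and 0.009 m)) and angle between each of objective_a, objective_b, objective_c, objective_d's own z axis and vertical below 0.1 rad and linear speed of each of objective_a, objective_b, objective_c, objective_d below 0.02 m/s and contact force between each of objective_a, objective_b, objective_c, objective_d and the fingers below 0.05 N); the robot touches nothing.
It fails at once if an objective is tipped over (leans more than 45 degrees) (angle between any of objective_a, objective_b, objective_c, objective_d's own z axis and vertical above 0.8 rad).
It fails at once if an objective is dropped or thrown (moves faster than 0.7 m/s out of the fingers, a fall of about 25 mm) ((linear speed of objective_a above 0.7 m/s and contact force between objective_a and the fingers below 0.05 N) or (linear speed of objective_b above 0.7 m/s and contact force between objective_b and the fingers below 0.05 N) or (linear speed of objective_c above 0.7 m/s and contact force between objective_c and the fingers below 0.05 N) or (linear speed of objective_d above 0.7 m/s and contact force between objective_d and the fingers below 0.05 N)).
It also fails if it takes over 115 s, if anything falls off the work surface, if the arm or the gripper's body presses on something with over 40 N, if the wrist force passes 120 N, or if a joint passes its speed limit or range.

## Working session

There is one attempt and no reset: what is moved stays moved. The work goes in short steps, Python scripts to look and compute and a tool call to move; the robot and the scene stay as the last step left them, time stands still between calls to the robot, and variables do not carry over. Pictures are saved under pics/ and viewed, about 12 in all and at most 16, crops included, and the job is handed in when it is done.

Besides the shell and the picture viewer there is one more tool, called after ">>>" by a JSON object that holds its "fn" and its "kwargs", one argument or row to a line. move_arm: Moves the arm, as the interface text tells. Its arguments: {"type":"object","properties":{"deltas":{"type":"array","items":{"type":"array","items":{"type":"number"}}},"claw":{"type":"number"},"squeeze":{"type":"number"}},"required":["deltas"]}

```bash
ls; mkdir -p pics
python3 - <<'E'
from station import arm
import cv2,numpy as np
s=arm.get_state();print(s, arm.tcp_to_grasp)
ims=[]
for n in("scene","top"):
    im=arm.grab_frame(n);cv2.imwrite(f"pics/{n}0.png",im[:,:,::-1])
    c=arm.calibration(n);print(n,c)
    for th in("objective_a","pad_1","end_knob","end_block"):
        print(th,[(np.round(d["xy"]).tolist(),round(d["score"],2)) for d in arm.spot_point(th,n)])
print(arm.calibration("wrist"))
E
```

```text
pics
{'t': 0.0, 'q': array([-8.40896462e-01,  3.59386539e-01,  1.10764662e-02, -3.60466335e-04,
       -1.22410760e+00, -2.88101376e-01]), 'qd': array([-0.00173995,  0.00109491, -0.0005063 , -0.0007404 , -0.00058832,
        0.0011627 ]), 'joint_efforts': array([ 6.81620240e-04, -5.82713270e+01,  2.93075609e+01,  6.99726373e+00,
        7.39057374e-03, -2.01829639e-04]), 'eef_pos': array([ 0.2885271 , -0.61001427,  0.40372848]), 'ee_rot': array([ 3.13994184e+00, -1.35825943e-04, -2.69991681e+00]), 'force': array([-0.20283016,  0.64384948,  0.45297387]), 'moment': array([ 0.04062212, -0.00654329,  0.01513526]), 'width': 0.08752912449135042} 0.1593
scene {'intrinsics': array([[473.44858101,   0.        , 254.4129143 ],
       [  0.        , 473.44858101, 190.19388366],
       [  0.        ,   0.        ,   1.        ]]), 'T': array([[ 0.77836108, -0.46041533,  0.42681584,  1.0360447 ],
       [ 0.62769412,  0.55726298, -0.54356055, -0.60902064],
       [ 0.01241494,  0.69099617,  0.7227518 ,  0.89722638],
       [ 0.        ,  0.        ,  0.        ,  1.        ]])}
objective_a [([254
[... 811 characters left out ...]
 158.0], 0.84), ([234.0, 150.0], 0.8), ([352.0, 153.0], 0.74), ([322.0, 153.0], 0.62), ([277.0, 152.0], 0.62)]
end_knob [([163.0, 152.0], 0.75)]
end_block [([353.0, 154.0], 0.63)]
{'intrinsics': array([[305.72067909,   0.        , 254.87788533],
       [  0.        , 305.72067909, 192.82437937],
       [  0.        ,   0.        ,   1.        ]]), 'mount': array([[-2.18454479e-04,  9.65948452e-01,  2.58734497e-01,
         6.85287165e-02],
       [ 9.99999881e-01,  9.82383247e-05,  4.77560190e-04,
        -8.20842456e-04],
       [ 4.35880883e-04,  2.58734571e-01, -9.65948359e-01,
         1.96024352e-02],
       [ 0.00000000e+00,  0.00000000e+00,  0.00000000e+00,
         1.00000000e+00]])}
```

View pics/top0.png

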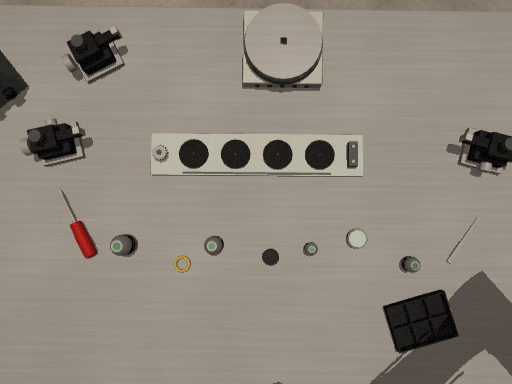

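View pics/scene0.png

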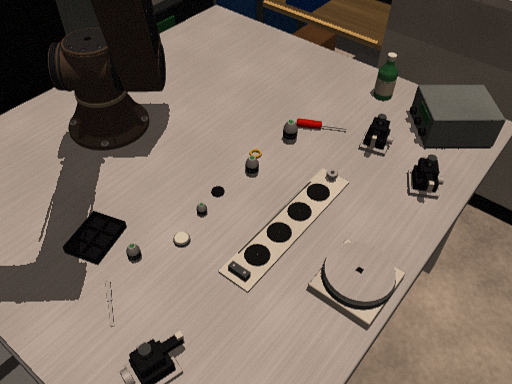

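```bash
cat > h.py <<'E'
from station import arm
import cv2,numpy as np
from scipy.spatial.transform import Rotation as R
def camT(n,s=None):
    c=arm.calibration(n)
    if n!="wrist": return c["intrinsics"],c["T"]
    T=np.eye(4);T[:3,:3]=R.from_euler("xyz",s["ee_rot"]).as_matrix();T[:3,3]=s["eef_pos"]
    return c["intrinsics"],T@c["mount"]
def ray(K,T,uv,z):
    d=np.linalg.inv(K)@[uv[0],uv[1],1];d=T[:3,:3]@(d*[1,-1,-1])
    o=T[:3,3];return o+d*(z-o[2])/d[2]
def proj(K,T,P):
    p=np.linalg.inv(T)@np.r_[P,1];p=p[:3]*[1,-1,-1];q=K@p;return q[:2]/q[2]
E
python3 - <<'E'
from h import *
for n in("top","scene"):
    arm.grab_frame(n);K,T=camT(n)
    for th,z in(("objective_a",0),("pad_1",.008),("end_knob",.008),("end_block",.008)):
        for d in arm.spot_point(th,n): print(n,th,np.round(d["xy"]),round(d["score"],2),np.round(ray(K,T,d["xy"],z)*1000))
E
```

```text
top objective_a [214. 240.] 0.66 [468. 111.   0.]
top objective_a [127. 241.] 0.64 [462. 287.   0.]
top objective_a [308. 247.] 0.54 [458. -80.   0.]
top objective_a [409. 261.] 0.48 [ 433. -283.    0.]
top objective_a [194. 154.] 0.18 [642. 156.   0.]
top pad_1 [236. 153.] 0.76 [644.  70.   8.]
top pad_1 [195. 154.] 0.65 [642. 153.   8.]
top pad_1 [320. 153.] 0.62 [ 647. -101.    8.]
top pad_1 [277. 154.] 0.6 [645. -14.   8.]
top end_knob [163. 153.] 0.54 [641. 218.   8.]
top end_block [351. 153.] 0.63 [ 650. -164.    8.]
top end_block [319. 155.] 0.27 [ 643. -100.    8.]
scene objective_a [289. 136.] 0.79 [447. 303.   0.]
scene objective_a [136. 258.] 0.73 [ 432. -277.    0.]
scene objective_a [253. 176.] 0.69 [468. 105.   0.]
scene objective_a [201. 213.] 0.46 [453. -82.   0.]
scene pad_1 [296. 212.] 0.83 [638.  67.   8.]
scene pad_1 [318. 194.] 0.77 [645. 154.   8.]
scene pad_1 [280. 232.] 0.64 [646.  -9.   8.]
scene pad_1 [256. 254.] 0.56 [641. -96.   8.]
scene end_block [240. 275.] 0.63 [ 649. -163.    8.]
```

The top view shows four objectives at about (123,245), (213,245), (311,249) and (410,264). The pads run along row 154, with the knob at the left (+y) and the block at the right. I'll fit silhouettes next to get identity and position.

```bash
cat >> h.py <<'E'
from scipy.optimize import minimize,least_squares
OBJ=dict(a=(69,40,48,22,36),b=(58,35,41,19,31),c=(47,30,33,17,26),d=(36,25,25,14,21))
def profile(k):
    H,D,h,N,F=OBJ[k];t=np.linspace(0,2*np.pi,48,endpoint=False)
    return np.vstack([np.c_[r/2*np.cos(t),r/2*np.sin(t),0*t+z] for r,z in((F,0),(F,5),(D,5),(D,h),(N,H))])/1000
def sil(K,T,P,k,xy,up=4):
    uv=np.array([proj(K,T,p+[xy[0],xy[1],0]) for p in P])
    m=np.zeros((384*up,512*up),np.uint8)
    cv2.fillConvexPoly(m,cv2.convexHull(np.round(uv*up+up/2).astype(np.int32)),1)
    return m
def fit(K,T,mask,k,xy0,up=4):
    P=profile(k);M=np.kron(mask.astype(np.uint8),np.ones((up,up),np.uint8))
    def f(xy):
        m=sil(K,T,P,k,xy/1000,up);return -(m&M).sum()/(m|M).sum()
    r=minimize(f,np.array(xy0)*1000,method="Nelder-Mead",options=dict(initial_simplex=np.array(xy0)*1000+[[0,0],[8,0],[0,8]],xatol=.3,fatol=1e-3))
    return r.x,-r.fun
E
python3 - <<'E'
from h import *
G=[(.455,.29),(.468,.108),(.455,-.08),(.432,-.28)]
for n in("top","scene"):
    K,T=camT(n);arm.grab_frame(n)
    for d in arm.masks_of("objective_a",n):
        if d["score"]<.3: continue
        p=ray(K,T,d["xy"],.025)[:2]
        g=min(G,key=lambda g:np.hypot(*(p-g)))
        print(n,np.round(d["xy"]),round(d["score"],2),d["pixels"].sum(),[(k,*np.round(x,0),round(v,2)) for k in"abcd" for x,v in[fit(K,T,d["pixels"],k,g)]])
    for th,z in(("pad_1",.013),("end_block",.028),("end_knob",.035)):
      for d in arm.masks_of(th,n):
        if d["score"]>.3: ys,xs=np.nonzero(d["pixels"]);print(n,th,len(xs),round(d["score"],2),np.round(ray(K,T,(xs.mean(),ys.mean()),z)*1000,1))
E
```

```text
top [213. 244.] 0.84 254 [('a', np.float64(498.0), np.float64(110.0), np.float64(-0.0)), ('b', np.float64(498.0), np.float64(110.0), np.float64(-0.0)), ('c', np.float64(498.0), np.float64(110.0), np.float64(-0.0)), ('d', np.float64(498.0), np.float64(110.0), np.float64(-0.0))]
top [410. 266.] 0.76 221 [('a', np.float64(462.0), np.float64(-304.0), np.float64(-0.0)), ('b', np.float64(462.0), np.float64(-304.0), np.float64(-0.0)), ('c', np.float64(462.0), np.float64(-278.0), np.float64(-0.0)), ('d', np.float64(462.0), np.float64(-278.0), np.float64(-0.0))]
top [124. 243.] 0.59 478 [('a', np.float64(476.0), np.float64(337.0), np.float64(-0.0)), ('b', np.float64(476.0), np.float64(337.0), np.float64(-0.0)), ('c', np.float64(476.0), np.float64(337.0), np.float64(-0.0)), ('d', np.float64(455.0), np.float64(290.0), np.float64(-2411969674909721.5))]
top pad_1 669 0.82 [644.5 -98.8  13. ]
top pad_1 667 0.8 [641.1 154.6  13. ]
top pad_1 660 0.76 [642.2  70.3  13. ]
top pad_1 672 0.59 [643.5 -13.9  13. ]
top end_block 294 0.77 [ 643.5 -161.4   28. ]
top end_knob 175 0.48 [640.4 218.2  35. ]
scen
[... 522 characters left out ...]
p.float64(-266.0), np.float64(-0.0))]
scene [286. 130.] 0.63 263 [('a', np.float64(487.0), np.float64(314.0), np.float64(-0.0)), ('b', np.float64(502.0), np.float64(311.0), np.float64(-0.0)), ('c', np.float64(489.0), np.float64(304.0), np.float64(-0.0)), ('d', np.float64(489.0), np.float64(304.0), np.float64(-0.0))]
scene pad_1 385 0.77 [647.  -14.6  13. ]
scene pad_1 417 0.69 [645.9  69.5  13. ]
scene pad_1 440 0.56 [646.2 -99.9  13. ]
scene end_block 254 0.55 [ 649.7 -167.3   28. ]
scene end_block 245 0.33 [463.1 107.9  28. ]
scene end_knob 84 0.49 [647.2 213.   35. ]h.py:27: RuntimeWarning: overflow encountered in scalar negative
  m=sil(K,T,P,k,xy/1000,up);return -(m&M).sum()/(m|M).sum()
```

```bash
sed -i 's/return -(m&M).sum()/return -float((m\&M).sum())/' h.py
python3 - <<'E'
from h import *
G=[(.455,.29),(.468,.108),(.455,-.08),(.432,-.28)]
for n in("top","scene"):
    K,T=camT(n);arm.grab_frame(n)
    for d in arm.masks_of("objective_a",n):
        if d["score"]<.3: continue
        p=ray(K,T,d["xy"],.025)[:2]
        g=min(G,key=lambda g:np.hypot(*(p-g)))
        print(n,np.round(d["xy"]),round(d["score"],2),d["pixels"].sum(),[(k,*map(float,np.round(x,0)),round(v,2)) for k in"abcd" for x,v in[fit(K,T,d["pixels"],k,g)]])
E
```

```text
top [123. 248.] 0.98 442 [('a', 457.0, 285.0, np.float64(0.91)), ('b', 456.0, 286.0, np.float64(0.83)), ('c', 452.0, 291.0, np.float64(0.59)), ('d', 451.0, 296.0, np.float64(0.4))]
top [410. 265.] 0.69 209 [('a', 432.0, -268.0, np.float64(0.42)), ('b', 430.0, -273.0, np.float64(0.56)), ('c', 432.0, -278.0, np.float64(0.79)), ('d', 431.0, -280.0, np.float64(0.85))]
top [312. 247.] 0.61 118 [('a', 465.0, -80.0, np.float64(0.3)), ('b', 460.0, -78.0, np.float64(0.4)), ('c', 460.0, -83.0, np.float64(0.55)), ('d', 457.0, -83.0, np.float64(0.81))]
top [211. 243.] 0.57 281 [('a', 461.0, 105.0, np.float64(0.71)), ('b', 460.0, 108.0, np.float64(0.92)), ('c', 460.0, 108.0, np.float64(0.78)), ('d', 459.0, 111.0, np.float64(0.53))]
scene [288. 129.] 0.84 299 [('a', 458.0, 285.0, np.float64(0.91)), ('b', 456.0, 287.0, np.float64(0.77)), ('c', 460.0, 286.0, np.float64(0.55)), ('d', 460.0, 293.0, np.float64(0.35))]
scene [256. 167.] 0.53 240 [('a', 464.0, 110.0, np.float64(0.69)), ('b', 460.0, 111.0, np.float64(0.92)), ('c', 457.0, 114.0, np.float64(0.75)), ('d', 456.0, 116.0, np.float64(0.48))]
scene [130. 252.] 0.47 229 [('a', 425.0, -274.0, np.float64(0.5)), ('b', 428.0, -277.0, np.float64(0.67)), ('c', 429.0, -277.0, np.float64(0.92)), ('d', 429.0, -278.0, np.float64(0.69))]
```

The fits separate clearly: a at (457,285), b at (460,109), c at (431,-278) and d at (457,-83). I'll take c first, with the jaw axis along x (yaw -90°).

>>> {"fn": "move_arm", "kwargs": {
  "deltas": [
    [9.5, 22, -8, 0, 0, 4.3],
    [9.5, 22, -8, 0, 0, 4.3],
    [9.5, 22, -8, 0, 0, 4.3],
    [9.5, 22, -8, 0, 0, 4.3],
    [9.5, 22, -8, 0, 0, 4.3]
  ],
  "claw": 0,
  "squeeze": 15
}}

```text
t: 2.12
eef_pos: [0.3363, -0.4992, 0.3644]
ee_rot: [-3.141, 0.0, -2.321]
force: [-0.0, 0.8, -0.3]
width: 0.0874
```

>>> {"fn": "move_arm", "kwargs": {
  "deltas": [
    [9.5, 22, -8, 0, 0, 4.3],
    [9.5, 22, -8, 0, 0, 4.3],
    [9.5, 22, -8, 0, 0, 4.3],
    [9.5, 22, -8, 0, 0, 4.3],
    [9.5, 22, -8, 0, 0, 4.3]
  ]
}}

```text
t: 2.53
eef_pos: [0.3839, -0.3891, 0.3245]
ee_rot: [-3.141, -0.0, -1.946]
force: [0.9, -0.6, 0.1]
width: 0.0879
```

>>> {"fn": "move_arm", "kwargs": {
  "deltas": [
    [9.5, 22, -8, 0, 0, 4.3],
    [9.5, 22, -8, 0, 0, 4.3],
    [9.5, 22, -8, 0, 0, 4.3],
    [9.5, 24, -8, 0, 0, 4.5],
    [0, 0, 0, 0, 0, 0]
  ]
}}

```text
t: 2.95
eef_pos: [0.4222, -0.2974, 0.2915]
ee_rot: [3.14, 0.001, -1.639]
force: [0.1, 0.4, -0.1]
width: 0.0876
```

>>> {"fn": "move_arm", "kwargs": {
  "deltas": [
    [3, 7, -2, 0, 0, 1.3],
    [3, 7, -2, 0, 0, 1.3],
    [3, 6, -2, 0, 0, 1.3],
    [0, 0, 0, 0, 0, 0],
    [0, 0, 0, 0, 0, 0]
  ]
}}

```text
t: 3.37
eef_pos: [0.4307, -0.2802, 0.2867]
ee_rot: [-3.142, -0.0, -1.578]
force: [0.3, -0.2, -0.2]
width: 0.0877
```

```bash
cat >> h.py <<'E'
def look(k,xy0,save=None):
    s=arm.get_state();K,T=camT("wrist",s);im=arm.grab_frame("wrist")
    if save: cv2.imwrite(save,im[:,:,::-1])
    print("tcp",np.round(s["eef_pos"]*1000,1),np.round(s["ee_rot"],3))
    for d in arm.masks_of("objective_"+k,"wrist"):
        if d["score"]<.25: continue
        print(np.round(d["xy"]),round(d["score"],2),d["pixels"].sum(),*fit(K,T,d["pixels"],k,xy0))
E
python3 -c "
from h import *
look('c',(.431,-.278),'pics/w1.png')"
```

```text
tcp [ 430.7 -280.2  286.7] [-3.142 -0.    -1.578]
[254. 200.] 0.72 1361 [ 433.40166473 -278.84352112] 0.9446343130553657
```

View pics/w1.png

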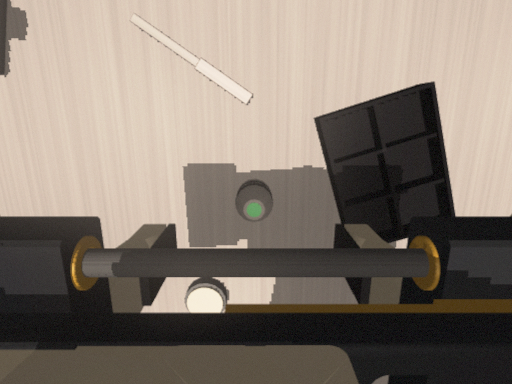

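The wrist view shows objective c at (254,200), midway between the open fingers, and its silhouette fits at (433,-279). I'll go down and grasp it.

>>> {"fn": "move_arm", "kwargs": {
  "deltas": [
    [2.5, 1.2, -20, 0, 0, 0.4],
    [0, 0, -25, 0, 0, 0],
    [0, 0, -25, 0, 0, 0],
    [0, 0, -20, 0, 0, 0],
    [0, 0, -14, 0, 0, 0]
  ]
}}

```text
t: 3.88
eef_pos: [0.4323, -0.2793, 0.1809]
ee_rot: [3.14, 0.0, -1.572]
force: [-0.4, -1.2, 0.2]
width: 0.0877
```

>>> {"fn": "move_arm", "kwargs": {
  "deltas": [
    [0, 0, 0, 0, 0, 0],
    [0, 0, 0, 0, 0, 0],
    [0, 0, 0, 0, 0, 0],
    [0, 0, 0, 0, 0, 0],
    [0, 0, 0, 0, 0, 0]
  ],
  "claw": 255
}}

```text
t: 4.3
eef_pos: [0.4335, -0.2792, 0.1838]
ee_rot: [-3.139, -0.0, -1.571]
force: [0.5, 0.6, 0.2]
width: 0.0601
```

>>> {"fn": "move_arm", "kwargs": {
  "deltas": [
    [0, 0, 0, 0, 0, 0],
    [0, 0, 0, 0, 0, 0],
    [0, 0, 0, 0, 0, 0],
    [0, 0, 0, 0, 0, 0],
    [0, 0, 0, 0, 0, 0]
  ]
}}

```text
t: 4.72
eef_pos: [0.433, -0.279, 0.1828]
ee_rot: [3.142, -0.0, -1.571]
force: [-0.8, 1.1, 2.1]
width: 0.029
```

>>> {"fn": "move_arm", "kwargs": {
  "deltas": [
    [0, 0, 8, 0, 0, 0],
    [0, 0, 20, 0, 0, 0],
    [0, 0, 25, 0, 0, 0],
    [0, 0, 25, 0, 0, 0],
    [5, 6, 22, 0, 0, 0]
  ]
}}

```text
t: 5.13
eef_pos: [0.4375, -0.2733, 0.2845]
ee_rot: [3.141, -0.0, -1.571]
force: [0.6, 0.8, -0.6]
width: 0.0295
```

>>> {"fn": "move_arm", "kwargs": {
  "deltas": [
    [17, 22, 0, 0, 0, 0],
    [20, 25, 0, 0, 0, 0],
    [20, 25, 0, 0, 0, 0],
    [20, 25, 0, 0, 0, 0],
    [20, 25, 0, 0, 0, 0]
  ]
}}

```text
t: 5.55
eef_pos: [0.5356, -0.1497, 0.2834]
ee_rot: [-3.141, 0.0, -1.571]
force: [0.2, 0.6, -1.6]
width: 0.0296
```

>>> {"fn": "move_arm", "kwargs": {
  "deltas": [
    [20, 25, 0, 0, 0, 0],
    [20, 25, 0, 0, 0, 0],
    [20, 25, 0, 0, 0, 0],
    [20, 25, 0, 0, 0, 0],
    [20, 25, 0, 0, 0, 0]
  ]
}}

```text
t: 5.97
eef_pos: [0.6357, -0.0246, 0.2831]
ee_rot: [3.141, 0.0, -1.57]
force: [1.1, 0.3, -0.5]
width: 0.0294
```

>>> {"fn": "move_arm", "kwargs": {
  "deltas": [
    [10, 12, 0, 0, 0, 0],
    [0, 0, 0, 0, 0, 0],
    [0, 0, 0, 0, 0, 0],
    [0, 0, 0, 0, 0, 0],
    [0, 0, 0, 0, 0, 0]
  ]
}}

```text
t: 6.38
eef_pos: [0.6444, -0.0149, 0.2828]
ee_rot: [3.141, -0.0, -1.571]
force: [0.2, 0.6, -1.5]
width: 0.0293
```

```bash
cat >> h.py <<'E'
def pads(save=None):
    s=arm.get_state();K,T=camT("wrist",s);im=arm.grab_frame("wrist")
    if save: cv2.imwrite(save,im[:,:,::-1])
    print("tcp",np.round(s["eef_pos"]*1000,1),np.round(s["ee_rot"],3),s["width"])
    for d in arm.masks_of("pad_1","wrist"):
        if d["score"]<.25: continue
        c=max(cv2.findContours(d["pixels"].astype(np.uint8),0,2)[0],key=len)
        (u,v),ax,_=cv2.fitEllipse(cv2.convexHull(c))
        print("pad",round(u),round(v),np.round(ax),round(d["score"],2),np.round(ray(K,T,(u,v),.013)*1000,1))
E
python3 -c "
from h import *
pads('pics/w2.png')"
```

```text
tcp [644.4 -14.9 282.8] [ 3.141 -0.    -1.571] 0.029267129775980633
pad 253 195 [68. 70.] 0.86 [646.6 -15.6  13. ]
pad 254 286 [50. 63.] 0.61 [645.9  71.7  13. ]
```

View pics/w2.png

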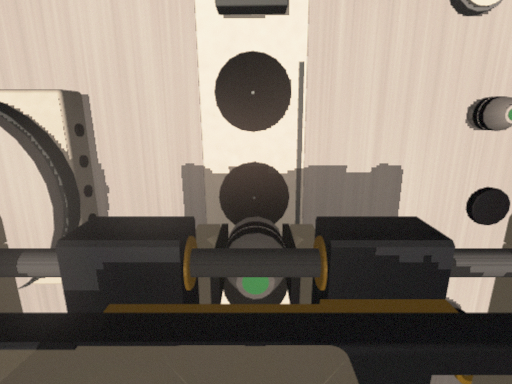

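The held objective stands straight above its pad. The pad's centre dot is at (254,198), which gives about (646,-13). Lowering now.

>>> {"fn": "move_arm", "kwargs": {
  "deltas": [
    [1.5, 0.8, -15, 0, 0, 0],
    [0, 0, -25, 0, 0, 0],
    [0, 0, -22, 0, 0, 0],
    [0, 0, -14, 0, 0, 0],
    [0, 0, -6, 0, 0, 0]
  ]
}}

```text
t: 6.9
eef_pos: [0.6454, -0.014, 0.1985]
ee_rot: [3.138, -0.001, -1.572]
force: [0.3, -0.7, -1.7]
width: 0.0298
```

>>> {"fn": "move_arm", "kwargs": {
  "deltas": [
    [0, 0, -2, 0, 0, 0],
    [0, 0, -2, 0, 0, 0],
    [0, 0, -0.5, 0, 0, 0],
    [0, 0, 0, 0, 0, 0],
    [0, 0, 0, 0, 0, 0]
  ]
}}

```text
t: 7.32
eef_pos: [0.6469, -0.0132, 0.1972]
ee_rot: [-3.14, 0.0, -1.57]
force: [-0.4, 0.0, -0.9]
width: 0.0297
```

>>> {"fn": "move_arm", "kwargs": {
  "deltas": [
    [0, 0, -0.6, 0, 0, 0],
    [0, 0, -0.6, 0, 0, 0],
    [0, 0, -0.3, 0, 0, 0],
    [0, 0, 0, 0, 0, 0],
    [0, 0, 0, 0, 0, 0]
  ]
}}

```text
t: 7.73
eef_pos: [0.6468, -0.0131, 0.1958]
ee_rot: [-3.14, 0.0, -1.57]
force: [-2.2, 1.1, 5.1]
width: 0.0294
```

Contact, about 6 N. I'll release and rise.

>>> {"fn": "move_arm", "kwargs": {
  "deltas": [
    [0, 0, 0, 0, 0, 0],
    [0, 0, 0, 0, 0, 0],
    [0, 0, 0, 0, 0, 0],
    [0, 0, 0, 0, 0, 0],
    [0, 0, 0, 0, 0, 0]
  ],
  "claw": 0
}}

```text
t: 8.15
eef_pos: [0.6466, -0.0132, 0.1946]
ee_rot: [3.141, -0.0, -1.571]
force: [-0.1, 0.9, 0.3]
width: 0.0573
```

>>> {"fn": "move_arm", "kwargs": {
  "deltas": [
    [0, 0, 0, 0, 0, 0],
    [0, 0, 0, 0, 0, 0],
    [0, 0, 0, 0, 0, 0],
    [0, 0, 8, 0, 0, 0],
    [0, 0, 15, 0, 0, 0]
  ]
}}

```text
t: 8.57
eef_pos: [0.6458, -0.0133, 0.2164]
ee_rot: [3.138, -0.001, -1.571]
force: [0.3, -0.3, -0.9]
width: 0.0862
```

>>> {"fn": "move_arm", "kwargs": {
  "deltas": [
    [0, 0, 20, 0, 0, 0],
    [0, 0, 25, 0, 0, 0],
    [-10, -4, 22, 0, 0, 0],
    [-24, -9, 0, 0, 0, 0],
    [-24, -9, 0, 0, 0, 0]
  ]
}}

```text
t: 8.98
eef_pos: [0.5888, -0.0351, 0.2867]
ee_rot: [-3.138, 0.001, -1.57]
force: [-0.6, -0.8, -0.1]
width: 0.088
```

>>> {"fn": "move_arm", "kwargs": {
  "deltas": [
    [-24, -9, 0, 0, 0, 0],
    [-24, -9, 0, 0, 0, 0],
    [-24, -9, 0, 0, 0, 0],
    [-24, -9, 0, 0, 0, 0],
    [-24, -9, 0, 0, 0, 0]
  ]
}}

```text
t: 9.4
eef_pos: [0.4674, -0.0806, 0.2853]
ee_rot: [-3.141, 0.0, -1.57]
force: [-0.3, 0.0, 0.5]
width: 0.0875
```

>>> {"fn": "move_arm", "kwargs": {
  "deltas": [
    [-12, -3, 0, 0, 0, 0],
    [0, 0, 0, 0, 0, 0],
    [0, 0, 0, 0, 0, 0],
    [0, 0, 0, 0, 0, 0],
    [0, 0, 0, 0, 0, 0]
  ]
}}

```text
t: 9.82
eef_pos: [0.4577, -0.0828, 0.2849]
ee_rot: [-3.141, -0.0, -1.57]
force: [-0.5, -0.3, -0.0]
width: 0.0876
```

```bash
python3 -c "
from h import *
look('d',(.457,-.083),'pics/w3.png')"
```

```text
tcp [457.7 -82.8 284.9] [-3.141 -0.    -1.57 ]
[256. 193.] 0.63 821 [459.00811005 -83.11109924] 0.9403341288782816
```

View pics/w3.png

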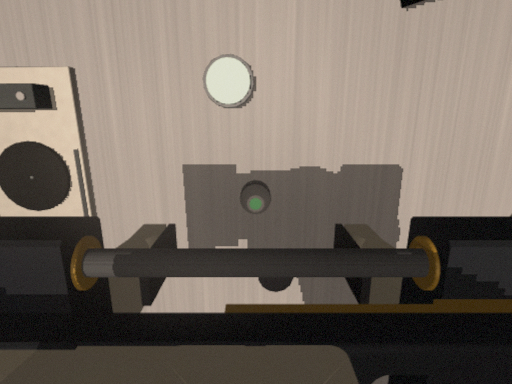

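Objective d is at (256,195) and fits at (459,-83). Descending to grasp it.

>>> {"fn": "move_arm", "kwargs": {
  "deltas": [
    [1.3, -0.3, -20, 0, 0, 0],
    [0, 0, -25, 0, 0, 0],
    [0, 0, -25, 0, 0, 0],
    [0, 0, -20, 0, 0, 0],
    [0, 0, -13.5, 0, 0, 0]
  ]
}}

```text
t: 10.33
eef_pos: [0.4577, -0.0834, 0.179]
ee_rot: [3.139, -0.001, -1.571]
force: [0.3, 0.3, -0.1]
width: 0.0873
```

>>> {"fn": "move_arm", "kwargs": {
  "deltas": [
    [0, 0, 0, 0, 0, 0],
    [0, 0, 0, 0, 0, 0],
    [0, 0, 0, 0, 0, 0],
    [0, 0, 0, 0, 0, 0],
    [0, 0, 0, 0, 0, 0]
  ],
  "claw": 255
}}

```text
t: 10.75
eef_pos: [0.4581, -0.0834, 0.1813]
ee_rot: [-3.141, 0.0, -1.571]
force: [0.4, 0.5, 1.3]
width: 0.0597
```

>>> {"fn": "move_arm", "kwargs": {
  "deltas": [
    [0, 0, 0, 0, 0, 0],
    [0, 0, 0, 0, 0, 0],
    [0, 0, 0, 0, 0, 0],
    [0, 0, 0, 0, 0, 0],
    [0, 0, 0, 0, 0, 0]
  ]
}}

```text
t: 11.17
eef_pos: [0.4579, -0.0835, 0.1813]
ee_rot: [-3.141, 0.0, -1.571]
force: [-0.5, -0.3, 0.3]
width: 0.0265
```

>>> {"fn": "move_arm", "kwargs": {
  "deltas": [
    [0, 0, 0, 0, 0, 0],
    [0, 0, 0, 0, 0, 0],
    [0, 0, 0, 0, 0, 0],
    [0, 0, 0, 0, 0, 0],
    [0, 0, 0, 0, 0, 0]
  ]
}}

```text
t: 11.58
eef_pos: [0.4579, -0.0835, 0.1812]
ee_rot: [-3.142, 0.0, -1.571]
force: [-0.9, 0.4, 2.6]
width: 0.0243
```

>>> {"fn": "move_arm", "kwargs": {
  "deltas": [
    [0, 0, 8, 0, 0, 0],
    [0, 0, 20, 0, 0, 0],
    [0, 0, 25, 0, 0, 0],
    [0, 0, 25, 0, 0, 0],
    [8, 0, 22, 0, 0, 0]
  ]
}}

```text
t: 12.0
eef_pos: [0.4647, -0.0837, 0.283]
ee_rot: [3.141, 0.0, -1.571]
force: [1.0, 0.5, -0.8]
width: 0.0244
```

>>> {"fn": "move_arm", "kwargs": {
  "deltas": [
    [20, -2, 0, 0, 0, 0],
    [25, -2, 0, 0, 0, 0],
    [25, -2, 0, 0, 0, 0],
    [25, -2, 0, 0, 0, 0],
    [25, -2, 0, 0, 0, 0]
  ]
}}

```text
t: 12.42
eef_pos: [0.5868, -0.0936, 0.2817]
ee_rot: [-3.141, 0.0, -1.571]
force: [0.7, -0.3, -0.5]
width: 0.0244
```

>>> {"fn": "move_arm", "kwargs": {
  "deltas": [
    [25, -2, 0, 0, 0, 0],
    [25, -2, 0, 0, 0, 0],
    [10.5, -1, 0, 0, 0, 0],
    [0, 0, 0, 0, 0, 0],
    [0, 0, 0, 0, 0, 0]
  ]
}}

```text
t: 12.83
eef_pos: [0.6462, -0.0986, 0.2807]
ee_rot: [3.14, 0.0, -1.571]
force: [1.1, -0.2, -1.9]
width: 0.0244
```

```bash
python3 -c "
from h import *
pads('pics/w4.png')"
```

```text
tcp [646.2 -98.6 280.7] [ 3.14   0.    -1.571] 0.024371967384080446
pad 275 290 [16. 30.] 0.81 [628.9  -9.9  13. ]
pad 255 194 [67. 70.] 0.63 [ 647.3 -100.7   13. ]
```

View pics/w4.png

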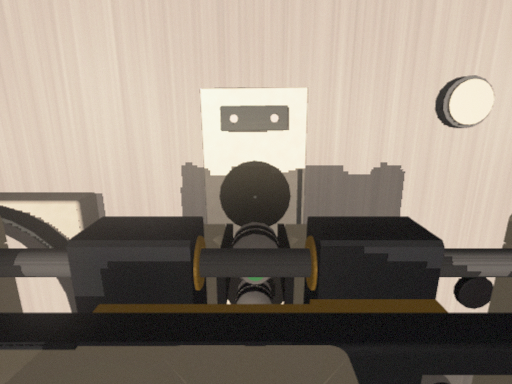

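The pad's dot is at (255,197), so d is lined up. Lowering.

>>> {"fn": "move_arm", "kwargs": {
  "deltas": [
    [0.5, 0, -15, 0, 0, 0],
    [0, 0, -25, 0, 0, 0],
    [0, 0, -22, 0, 0, 0],
    [0, 0, -14, 0, 0, 0],
    [0, 0, -5, 0, 0, 0]
  ]
}}

```text
t: 13.35
eef_pos: [0.645, -0.0984, 0.1981]
ee_rot: [3.138, 0.0, -1.571]
force: [-0.2, -0.9, -1.3]
width: 0.0243
```

>>> {"fn": "move_arm", "kwargs": {
  "deltas": [
    [0, 0, -2, 0, 0, 0],
    [0, 0, -2, 0, 0, 0],
    [0, 0, -0.8, 0, 0, 0],
    [0, 0, -0.5, 0, 0, 0],
    [0, 0, 0, 0, 0, 0]
  ]
}}

```text
t: 13.77
eef_pos: [0.6471, -0.0984, 0.1958]
ee_rot: [-3.14, 0.0, -1.57]
force: [-0.5, -0.4, -0.7]
width: 0.0243
```

>>> {"fn": "move_arm", "kwargs": {
  "deltas": [
    [0, 0, -0.6, 0, 0, 0],
    [0, 0, -0.6, 0, 0, 0],
    [0, 0, -0.5, 0, 0, 0],
    [0, 0, 0, 0, 0, 0],
    [0, 0, 0, 0, 0, 0]
  ]
}}

```text
t: 14.18
eef_pos: [0.6471, -0.0985, 0.1942]
ee_rot: [-3.141, -0.0, -1.57]
force: [-1.7, 1.1, 6.4]
width: 0.0243
```

>>> {"fn": "move_arm", "kwargs": {
  "deltas": [
    [0, 0, 0, 0, 0, 0],
    [0, 0, 0, 0, 0, 0],
    [0, 0, 0, 0, 0, 0],
    [0, 0, 0, 0, 0, 0],
    [0, 0, 0, 0, 0, 0]
  ],
  "claw": 0
}}

```text
t: 14.6
eef_pos: [0.6469, -0.0985, 0.193]
ee_rot: [3.141, -0.0, -1.571]
force: [0.6, -0.4, -0.9]
width: 0.0524
```

>>> {"fn": "move_arm", "kwargs": {
  "deltas": [
    [0, 0, 0, 0, 0, 0],
    [0, 0, 0, 0, 0, 0],
    [0, 0, 0, 0, 0, 0],
    [0, 0, 8, 0, 0, 0],
    [0, 0, 15, 0, 0, 0]
  ]
}}

```text
t: 15.02
eef_pos: [0.6461, -0.0985, 0.2149]
ee_rot: [3.138, -0.0, -1.571]
force: [0.9, -0.3, -0.8]
width: 0.0842
```

>>> {"fn": "move_arm", "kwargs": {
  "deltas": [
    [0, 0, 20, 0, 0, 0],
    [0, 0, 25, 0, 0, 0],
    [0, 0, 22, 0, 0, 0],
    [-12, 14, 0, 0, 0, 0],
    [-20, 22, 0, 0, 0, 0]
  ]
}}

```text
t: 15.43
eef_pos: [0.6162, -0.0633, 0.2854]
ee_rot: [-3.137, 0.0, -1.572]
force: [0.7, 0.6, -0.2]
width: 0.0878
```

>>> {"fn": "move_arm", "kwargs": {
  "deltas": [
    [-22, 24, 0, 0, 0, 0],
    [-22, 24, 0, 0, 0, 0],
    [-22, 24, 0, 0, 0, 0],
    [-22, 24, 0, 0, 0, 0],
    [-22, 24, 0, 0, 0, 0]
  ]
}}

```text
t: 15.85
eef_pos: [0.5038, 0.0583, 0.2839]
ee_rot: [-3.141, 0.0, -1.571]
force: [-0.1, 2.0, -0.1]
width: 0.0881
```

>>> {"fn": "move_arm", "kwargs": {
  "deltas": [
    [-22, 24, 0, 0, 0, 0],
    [-16, 18, 0, 0, 0, 0],
    [-7, 9.5, 0, 0, 0, 0],
    [0, 0, 0, 0, 0, 0],
    [0, 0, 0, 0, 0, 0]
  ]
}}

```text
t: 16.27
eef_pos: [0.4598, 0.1095, 0.284]
ee_rot: [-3.14, 0.001, -1.569]
force: [-0.7, -0.4, 0.5]
width: 0.0879
```

```bash
python3 -c "
from h import *
look('b',(.460,.109),'pics/w5.png')"
```

```text
tcp [459.8 109.5 284. ] [-3.140e+00  1.000e-03 -1.569e+00]
[ 9. 40.] 0.95 760 [460. 109.] 0.0
[254. 198.] 0.68 1912 [463.22187805 107.8142395 ] 0.9636943691178816
```

View pics/w5.png

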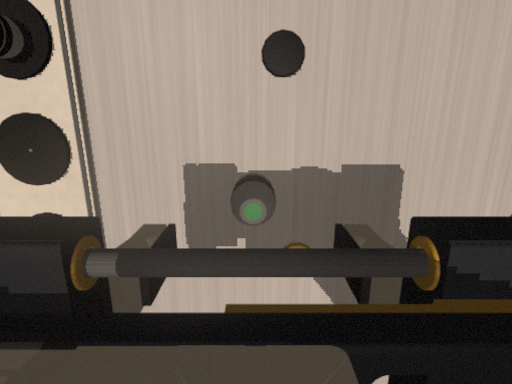

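Objective b is at (253,200) and fits at (463,108). Descending to grasp it.

>>> {"fn": "move_arm", "kwargs": {
  "deltas": [
    [3, -1.5, -20, 0, 0, 0],
    [0, 0, -25, 0, 0, 0],
    [0, 0, -25, 0, 0, 0],
    [0, 0, -18, 0, 0, 0],
    [0, 0, -11, 0, 0, 0]
  ]
}}

```text
t: 16.78
eef_pos: [0.4629, 0.1063, 0.182]
ee_rot: [3.139, -0.002, -1.572]
force: [0.9, -0.1, 0.2]
width: 0.0873
```

>>> {"fn": "move_arm", "kwargs": {
  "deltas": [
    [0, 0, 0, 0, 0, 0],
    [0, 0, 0, 0, 0, 0],
    [0, 0, 0, 0, 0, 0],
    [0, 0, 0, 0, 0, 0],
    [0, 0, 0, 0, 0, 0]
  ],
  "claw": 255,
  "squeeze": 18
}}

```text
t: 17.2
eef_pos: [0.4633, 0.1076, 0.185]
ee_rot: [-3.14, 0.001, -1.571]
force: [0.3, -0.8, 0.2]
width: 0.0599
```

>>> {"fn": "move_arm", "kwargs": {
  "deltas": [
    [0, 0, 0, 0, 0, 0],
    [0, 0, 0, 0, 0, 0],
    [0, 0, 0, 0, 0, 0],
    [0, 0, 0, 0, 0, 0],
    [0, 0, 0, 0, 0, 0]
  ]
}}

```text
t: 17.62
eef_pos: [0.4629, 0.1076, 0.1844]
ee_rot: [-3.141, 0.0, -1.57]
force: [-0.8, 0.1, 4.6]
width: 0.0345
```

>>> {"fn": "move_arm", "kwargs": {
  "deltas": [
    [0, 0, 8, 0, 0, 0],
    [0, 0, 20, 0, 0, 0],
    [0, 0, 25, 0, 0, 0],
    [0, 0, 25, 0, 0, 0],
    [8, -2, 22, 0, 0, 0]
  ]
}}

```text
t: 18.03
eef_pos: [0.4699, 0.1053, 0.286]
ee_rot: [3.141, 0.0, -1.57]
force: [-0.5, 0.2, -1.5]
width: 0.0346
```

>>> {"fn": "move_arm", "kwargs": {
  "deltas": [
    [19, -4, 0, 0, 0, 0],
    [24, -5, 0, 0, 0, 0],
    [24, -5, 0, 0, 0, 0],
    [24, -5, 0, 0, 0, 0],
    [24, -5, 0, 0, 0, 0]
  ]
}}

```text
t: 18.45
eef_pos: [0.5868, 0.0811, 0.2846]
ee_rot: [3.142, 0.0, -1.57]
force: [0.6, 0.5, -1.4]
width: 0.0346
```

>>> {"fn": "move_arm", "kwargs": {
  "deltas": [
    [24, -5, 0, 0, 0, 0],
    [24, -4, 0, 0, 0, 0],
    [11.5, -2, 0, 0, 0, 0],
    [0, 0, 0, 0, 0, 0],
    [0, 0, 0, 0, 0, 0]
  ]
}}

```text
t: 18.87
eef_pos: [0.6453, 0.0702, 0.2836]
ee_rot: [3.14, -0.0, -1.572]
force: [-0.1, -0.5, -2.4]
width: 0.0343
```

```bash
python3 -c "
from h import *
pads('pics/w6.png')"
```

```text
tcp [645.3  70.2 283.6] [ 3.14  -0.    -1.572] 0.03426062394195001
pad 254 91 [76. 80.] 0.9 [646.7 -15.1  13. ]
pad 255 195 [67. 70.] 0.72 [645.9  69.2  13. ]
pad 255 -16 [60. 68.] 0.66 [646.2 -87.9  13. ]
```

View pics/w6.png

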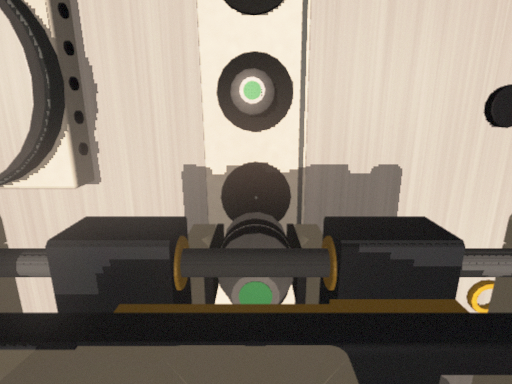

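c stands centred on its pad at (253,91). b is over its own pad, whose dot is at (256,197). Lowering b.

>>> {"fn": "move_arm", "kwargs": {
  "deltas": [
    [0.5, 0.7, -15, 0, 0, 0],
    [0, 0, -25, 0, 0, 0],
    [0, 0, -22, 0, 0, 0],
    [0, 0, -14, 0, 0, 0],
    [0, 0, -5, 0, 0, 0]
  ]
}}

```text
t: 19.38
eef_pos: [0.6441, 0.0713, 0.2011]
ee_rot: [3.138, -0.001, -1.57]
force: [-0.5, 0.1, -2.1]
width: 0.0342
```

>>> {"fn": "move_arm", "kwargs": {
  "deltas": [
    [0, 0, -2, 0, 0, 0],
    [0, 0, -1.5, 0, 0, 0],
    [0, 0, -0.6, 0, 0, 0],
    [0, 0, -0.5, 0, 0, 0],
    [0, 0, 0, 0, 0, 0]
  ]
}}

```text
t: 19.8
eef_pos: [0.6461, 0.0713, 0.1995]
ee_rot: [-3.14, 0.001, -1.57]
force: [0.8, -0.0, -1.4]
width: 0.0346
```

>>> {"fn": "move_arm", "kwargs": {
  "deltas": [
    [0, 0, -0.3, 0, 0, 0],
    [0, 0, -0.3, 0, 0, 0],
    [0, 0, 0, 0, 0, 0],
    [0, 0, 0, 0, 0, 0],
    [0, 0, 0, 0, 0, 0]
  ]
}}

```text
t: 20.22
eef_pos: [0.6459, 0.0712, 0.198]
ee_rot: [-3.142, -0.0, -1.571]
force: [0.4, -0.7, -1.1]
width: 0.0341
```

>>> {"fn": "move_arm", "kwargs": {
  "deltas": [
    [0, 0, -0.5, 0, 0, 0],
    [0, 0, -0.5, 0, 0, 0],
    [0, 0, -0.3, 0, 0, 0],
    [0, 0, 0, 0, 0, 0],
    [0, 0, 0, 0, 0, 0]
  ]
}}

```text
t: 20.63
eef_pos: [0.6459, 0.0712, 0.1974]
ee_rot: [-3.141, -0.0, -1.57]
force: [-1.5, -0.1, 5.3]
width: 0.0347
```

>>> {"fn": "move_arm", "kwargs": {
  "deltas": [
    [0, 0, 0, 0, 0, 0],
    [0, 0, 0, 0, 0, 0],
    [0, 0, 0, 0, 0, 0],
    [0, 0, 0, 0, 0, 0],
    [0, 0, 0, 0, 0, 0]
  ],
  "claw": 0
}}

```text
t: 21.05
eef_pos: [0.6459, 0.0712, 0.1965]
ee_rot: [3.141, -0.0, -1.571]
force: [-0.2, -0.1, 0.7]
width: 0.062
```

>>> {"fn": "move_arm", "kwargs": {
  "deltas": [
    [0, 0, 0, 0, 0, 0],
    [0, 0, 0, 0, 0, 0],
    [0, 0, 0, 0, 0, 0],
    [0, 0, 8, 0, 0, 0],
    [0, 0, 15, 0, 0, 0]
  ]
}}

```text
t: 21.47
eef_pos: [0.6452, 0.071, 0.2185]
ee_rot: [3.138, -0.001, -1.571]
force: [0.6, 0.3, -0.2]
width: 0.0873
```

>>> {"fn": "move_arm", "kwargs": {
  "deltas": [
    [0, 0, 20, 0, 0, 0],
    [0, 0, 25, 0, 0, 0],
    [0, 0, 22, 0, 0, 0],
    [-12, 14, 0, 0, 0, 0],
    [-20, 23, 0, 0, 0, 0]
  ]
}}

```text
t: 21.88
eef_pos: [0.6151, 0.1074, 0.289]
ee_rot: [-3.138, 0.001, -1.573]
force: [0.3, 1.3, -0.4]
width: 0.0875
```

>>> {"fn": "move_arm", "kwargs": {
  "deltas": [
    [-22, 25, 0, 0, 0, 0],
    [-22, 25, 0, 0, 0, 0],
    [-22, 25, 0, 0, 0, 0],
    [-22, 25, 0, 0, 0, 0],
    [-22, 25, 0, 0, 0, 0]
  ]
}}

```text
t: 22.3
eef_pos: [0.5027, 0.2341, 0.2875]
ee_rot: [-3.141, 0.001, -1.571]
force: [-0.3, 0.9, -0.7]
width: 0.0874
```

>>> {"fn": "move_arm", "kwargs": {
  "deltas": [
    [-22, 25, 0, 0, 0, 0],
    [-15, 18, 0, 0, 0, 0],
    [-7, 9, 0, 0, 0, 0],
    [0, 0, 0, 0, 0, 0],
    [0, 0, 0, 0, 0, 0]
  ]
}}

```text
t: 22.72
eef_pos: [0.4598, 0.2856, 0.2872]
ee_rot: [-3.141, 0.0, -1.569]
force: [0.5, -0.6, -0.3]
width: 0.0874
```

```bash
python3 -c "
from h import *
look('a',(.457,.285),'pics/w7.png')"
```

```text
tcp [459.8 285.6 287.2] [-3.141  0.    -1.569]
[256. 200.] 0.78 2523 [460.52500916 284.72848511] 0.9713244345748148
```

View pics/w7.png

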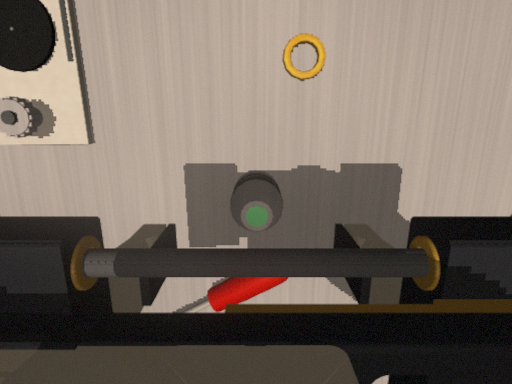

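Objective a is at (257,205) and fits at (460.5,284.7). The screwdriver is clear of the fingers. Grasping.

>>> {"fn": "move_arm", "kwargs": {
  "deltas": [
    [0.7, -0.9, -20, 0, 0, 0],
    [0, 0, -25, 0, 0, 0],
    [0, 0, -25, 0, 0, 0],
    [0, 0, -18, 0, 0, 0],
    [0, 0, -12, 0, 0, 0]
  ]
}}

```text
t: 23.23
eef_pos: [0.4609, 0.2827, 0.1846]
ee_rot: [3.14, -0.002, -1.573]
force: [-0.3, -0.4, 0.3]
width: 0.0875
```

>>> {"fn": "move_arm", "kwargs": {
  "deltas": [
    [0, 0, 0, 0, 0, 0],
    [0, 0, 0, 0, 0, 0],
    [0, 0, 0, 0, 0, 0],
    [0, 0, 0, 0, 0, 0],
    [0, 0, 0, 0, 0, 0]
  ],
  "claw": 255,
  "squeeze": 20
}}

```text
t: 23.65
eef_pos: [0.461, 0.2845, 0.1877]
ee_rot: [-3.14, 0.001, -1.571]
force: [-0.1, -0.3, 0.7]
width: 0.0596
```

>>> {"fn": "move_arm", "kwargs": {
  "deltas": [
    [0, 0, 0, 0, 0, 0],
    [0, 0, 0, 0, 0, 0],
    [0, 0, 0, 0, 0, 0],
    [0, 0, 0, 0, 0, 0],
    [0, 0, 0, 0, 0, 0]
  ]
}}

```text
t: 24.07
eef_pos: [0.4605, 0.2844, 0.187]
ee_rot: [-3.141, 0.0, -1.57]
force: [-2.7, 0.0, 5.7]
width: 0.0391
```

>>> {"fn": "move_arm", "kwargs": {
  "deltas": [
    [0, 0, 8, 0, 0, 0],
    [0, 0, 20, 0, 0, 0],
    [0, 0, 25, 0, 0, 0],
    [0, 0, 25, 0, 0, 0],
    [8, -6, 22, 0, 0, 0]
  ]
}}

```text
t: 24.48
eef_pos: [0.468, 0.2787, 0.2884]
ee_rot: [-3.142, 0.0, -1.57]
force: [-0.3, 1.1, -0.9]
width: 0.0395
```

>>> {"fn": "move_arm", "kwargs": {
  "deltas": [
    [18, -12, 0, 0, 0, 0],
    [22, -15, 0, 0, 0, 0],
    [22, -15, 0, 0, 0, 0],
    [22, -15, 0, 0, 0, 0],
    [22, -15, 0, 0, 0, 0]
  ]
}}

```text
t: 24.9
eef_pos: [0.5753, 0.2055, 0.287]
ee_rot: [3.141, 0.0, -1.57]
force: [-0.8, 0.3, -1.9]
width: 0.0396
```

>>> {"fn": "move_arm", "kwargs": {
  "deltas": [
    [22, -16, 0, 0, 0, 0],
    [22, -16, 0, 0, 0, 0],
    [18, -13, 0, 0, 0, 0],
    [8.5, -6, 0, 0, 0, 0],
    [0, 0, 0, 0, 0, 0]
  ]
}}

```text
t: 25.32
eef_pos: [0.6463, 0.1538, 0.2862]
ee_rot: [3.141, -0.001, -1.573]
force: [0.6, 0.0, -1.6]
width: 0.0398
```

```bash
python3 -c "
from h import *
pads('pics/w8.png')"
```

```text
tcp [646.3 153.8 286.2] [ 3.141e+00 -1.000e-03 -1.573e+00] 0.0398124585085632
pad 256 -10 [55. 66.] 0.95 [646.4  -1.6  13. ]
pad 258 196 [68. 69.] 0.66 [644.9 154.4  13. ]
pad 257 93 [75. 79.] 0.6 [645.8  69.9  13. ]
```

View pics/w8.png

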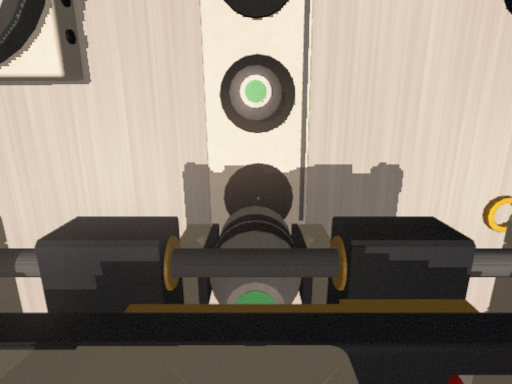

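b is centred on its pad at (256,92). The last pad's dot at (258,198) gives about (645,156). Lowering a, corrected by -1 and +2 mm.

>>> {"fn": "move_arm", "kwargs": {
  "deltas": [
    [-1, 2, -15, 0, 0, 0],
    [0, 0, -25, 0, 0, 0],
    [0, 0, -22, 0, 0, 0],
    [0, 0, -14, 0, 0, 0],
    [0, 0, -5, 0, 0, 0]
  ]
}}

```text
t: 25.83
eef_pos: [0.6422, 0.1579, 0.2033]
ee_rot: [3.138, -0.001, -1.57]
force: [0.1, -0.4, -1.0]
width: 0.0398
```

>>> {"fn": "move_arm", "kwargs": {
  "deltas": [
    [0, 0, -2, 0, 0, 0],
    [0, 0, -1.5, 0, 0, 0],
    [0, 0, -0.6, 0, 0, 0],
    [0, 0, -0.6, 0, 0, 0],
    [0, 0, 0, 0, 0, 0]
  ]
}}

```text
t: 26.25
eef_pos: [0.6443, 0.1575, 0.2019]
ee_rot: [-3.14, 0.001, -1.571]
force: [0.1, -0.6, -1.3]
width: 0.0395
```

>>> {"fn": "move_arm", "kwargs": {
  "deltas": [
    [0, 0, -0.4, 0, 0, 0],
    [0, 0, -0.4, 0, 0, 0],
    [0, 0, 0, 0, 0, 0],
    [0, 0, 0, 0, 0, 0],
    [0, 0, 0, 0, 0, 0]
  ]
}}

```text
t: 26.67
eef_pos: [0.6441, 0.1573, 0.2002]
ee_rot: [-3.142, 0.0, -1.571]
force: [0.3, -0.8, -0.2]
width: 0.0396
```

>>> {"fn": "move_arm", "kwargs": {
  "deltas": [
    [0, 0, -0.4, 0, 0, 0],
    [0, 0, -0.4, 0, 0, 0],
    [0, 0, 0, 0, 0, 0],
    [0, 0, 0, 0, 0, 0],
    [0, 0, 0, 0, 0, 0]
  ]
}}

```text
t: 27.08
eef_pos: [0.6441, 0.1573, 0.2001]
ee_rot: [-3.141, -0.0, -1.57]
force: [-2.1, 0.1, 5.9]
width: 0.0396
```

Contact. I'll release, rise and move clear of the rail.

>>> {"fn": "move_arm", "kwargs": {
  "deltas": [
    [0, 0, 0, 0, 0, 0],
    [0, 0, 0, 0, 0, 0],
    [0, 0, 0, 0, 0, 0],
    [0, 0, 0, 0, 0, 0],
    [0, 0, 0, 0, 0, 0]
  ],
  "claw": 0
}}

```text
t: 27.5
eef_pos: [0.6441, 0.1573, 0.1992]
ee_rot: [3.142, -0.0, -1.571]
force: [1.1, -0.7, 0.1]
width: 0.0678
```

>>> {"fn": "move_arm", "kwargs": {
  "deltas": [
    [0, 0, 0, 0, 0, 0],
    [0, 0, 0, 0, 0, 0],
    [0, 0, 0, 0, 0, 0],
    [0, 0, 8, 0, 0, 0],
    [0, 0, 15, 0, 0, 0]
  ]
}}

```text
t: 27.92
eef_pos: [0.6434, 0.157, 0.2211]
ee_rot: [3.138, -0.002, -1.571]
force: [0.3, -0.4, 0.1]
width: 0.0875
```

>>> {"fn": "move_arm", "kwargs": {
  "deltas": [
    [0, 0, 20, 0, 0, 0],
    [0, 0, 25, 0, 0, 0],
    [0, 0, 25, 0, 0, 0],
    [-10, 10, 20, 0, 0, 0],
    [-20, 20, 10, 0, 0, 0]
  ]
}}

```text
t: 28.33
eef_pos: [0.6156, 0.1864, 0.326]
ee_rot: [-3.137, 0.001, -1.573]
force: [1.0, 0.6, 0.4]
width: 0.0876
```

>>> {"fn": "move_arm", "kwargs": {
  "deltas": [
    [-22, 22, 0, 0, 0, 0],
    [-22, 22, 0, 0, 0, 0],
    [-22, 22, 0, 0, 0, 0],
    [-22, 22, 0, 0, 0, 0],
    [-22, 22, 0, 0, 0, 0]
  ]
}}

```text
t: 28.75
eef_pos: [0.5029, 0.2981, 0.3233]
ee_rot: [-3.141, 0.001, -1.571]
force: [0.9, 0.8, -0.3]
width: 0.0874
```

>>> {"fn": "move_arm", "kwargs": {
  "deltas": [
    [-20, 20, 0, 0, 0, 0],
    [-10, 10, 0, 0, 0, 0],
    [0, 0, 0, 0, 0, 0],
    [0, 0, 0, 0, 0, 0],
    [0, 0, 0, 0, 0, 0]
  ]
}}

```text
t: 29.17
eef_pos: [0.4743, 0.3272, 0.3228]
ee_rot: [-3.141, 0.0, -1.57]
force: [1.1, -0.3, 0.2]
width: 0.0879
```

Run:
```python
from h import *
G=dict(a=(.645,.156),b=(.646,.071),c=(.646,-.014),d=(.647,-.0985))
out=[]
for n in("top","scene"):
    K,T=camT(n);im=arm.grab_frame(n);out.append(im)
    for d in arm.masks_of("objective_a",n):
        p=ray(K,T,d["xy"],.035)[:2];k=min(G,key=lambda k:np.hypot(*(p-G[k])))
        T2=T.copy();T2[2,3]-=.013
        print(n,k,round(d["score"],2),*fit(K,T2,d["pixels"],k,G[k]))
a=cv2.resize(out[0][100:210,120:390],None,fx=2.5,fy=2.5,interpolation=2);b=cv2.resize(out[1][140:300,190:370],None,fx=2,fy=2,interpolation=2)
c=np.zeros((a.shape[0]+b.shape[0],max(a.shape[1],b.shape[1]),3),np.uint8);c[:a.shape[0],:a.shape[1]]=a;c[a.shape[0]:,:b.shape[1]]=b
cv2.imwrite("pics/fin.png",c[:,:,::-1])
```

```text
top a 0.84 [642.80162525 157.72393656] 0.902414630661523
top c 0.6 [643.65533447 -12.47775269] 0.8398058252427184
top b 0.56 [645.35229492  72.6361084 ] 0.9431067961165048
top d 0.47 [646.06107712 -98.50170326] 0.9250099720781811
scene a 0.82 [642.80004883 160.2442627 ] 0.9417113167722033
scene c 0.8 [645.87768364 -11.71330738] 0.9044242768009075
scene b 0.69 [645.25389099  72.65779877] 0.938848167539267
scene d 0.64 [ 667.56790161 -102.02305603] 0.3283277715980719
```

View pics/fin.png

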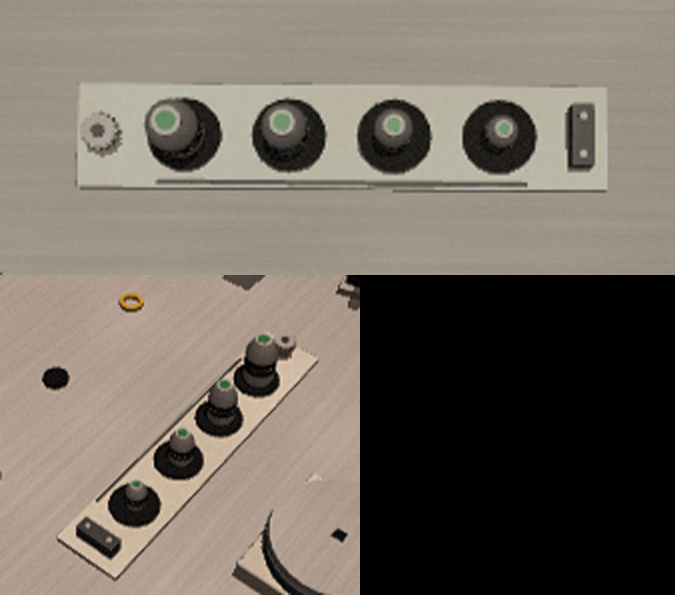

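All four stand upright on their pads, longest at the knob and shortest at the block, a few millimetres off centre at most. Handing in.

```bash
python3 -c "
from station import arm
print(arm.job_done())"
```

```text
the job is handed in; nothing more can be done
None
```

All four objectives are standing upright on the rail pads in the right order: 69, 58, 47 and 36 mm from the knob end to the block. The job was handed in at about 30 s of the 115 s limit; it reported no verdict.

- **Handling:** I lowered each one until the wrist force showed it had touched the pad (about 5–6 N). Then I opened the gripper and moved the arm clear.
- **Position:** The closing top and scene pictures put each objective within about 3 mm of its pad centre. The scene picture put the longest one 4–5 mm off. The limit is 12 mm.
- **Check that disagreed:** In the last scene picture, the mask fit for the shortest objective was poor (0.33 overlap), giving a position about 21 mm off in x. I discounted it because the top-view fit (0.93 overlap) and the picture itself show that objective centred on its pad.

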